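# Overhang a label plate on the staging ledge

## Task

Get the flat aluminium label plate ready to be picked up by its edge: with the fingertips first push it back until its long side lies flat along the fence of the raised ledge, then push it along the fence to the left until about a third of its length, the end with the two holes, hangs out past the ledge's left end. Only push it: do not pinch, lift or tip it; it finishes flat on the ledge, still along the fence, and the bearing, worm wheel and other things around stay where they are.

Things in the scene. Friction and masses are not known exactly. Their poses are not given: they have to be found in the camera images.
- ledge: fixed raised ledge, dark steel top 162 mm deep (x) by 400 mm long (y) on two grey webs; origin on the bench under the ledge. Its own axes: +x away from the robot toward the fence, +y to the left along the fence. Top surface at z = +60 mm, from x = -90 to +72 mm and y = -200 to +200 mm. Along its back runs a straight bright steel fence 12 mm thick, front face at x = +60 mm, rising 22 mm above the top. Both ends of the ledge are open. Stands turned up to 0.15 rad
- ledge_end (a point): point on the ledge's top surface at its left end, x = +10 mm, y = +200 mm in the ledge's frame (same axes); the plate overhangs past this line toward +y
- fence_face (a point): point at the foot of the fence's front face, middle of its length (x = +60, y = 0, z = +60 mm in the ledge's frame)
- plate: loose bare aluminium plate 100 mm (x) by 150 mm (y), 6 mm thick, about 0.25 kg, lying flat on the ledge, with two 9 mm holes near its +y (left) end, 19 mm from that edge. Origin at the centre of its underside. Starts skewed up to 0.12 rad, 13 to 30 mm (at its middle) in front of the fence, wholly on the ledge with its left edge 30 to 100 mm short of the ledge's left end. Slides with ordinary friction, 2 to 4 N
- plate_lead (a point): middle of the plate's left (+y, holed) edge, on its underside; 75 mm from the plate's origin
- plate_back_left (a point): point on the underside on the plate's back (+x) long edge, 5 mm from its left corner (x = +50, y = +70 mm in the plate's frame)
- plate_back_right (a point): the same near the right corner (x = +50, y = -70 mm)
- bearing: steel ball bearing, 62 mm across, 16 mm high, lying on the ledge near its right end (about y = -165 mm in the ledge's frame); origin at the centre of its underside; leave alone
- worm_wheel: bronze worm wheel on a shaft, 79 mm across and 79 mm high, standing on the bench beyond the ledge's left end, about 100 mm clear of it; origin at the centre of its underside; leave alone
- housing: grey cast gearbox housing, 60 x 91 x 84 mm high, on the bench just beyond the ledge's right end; origin at the centre of its underside; leave alone
- tape_roll: roll of masking tape, 98 mm across, 24 mm high, lying on the bench left in front of the ledge; origin at the centre of its underside; leave alone
- worm_shaft: steel worm shaft, 120 mm long, 24 mm thick, lying on the bench in front of the ledge; origin under its middle; leave alone
- marker: red marker pen, 136 mm long, 16 mm thick, lying on the bench in front of the ledge; origin under its middle; leave alone

How it is judged (in metres and radians):
On the way:
1. the plate's back edge lies along the fence (both corners within 5 mm) before it overhangs the ledge's left end by more than 10 mm (x of each of plate_back_left, plate_back_right in the frame of ledge above 0.055 m and y of plate_lead in the frame of ledge_end below 0.01 m), for 0.2 s.
At the end, for the whole second after the job is handed in: the plate lies still and flat on the ledge, both points of its back edge within 5 mm of the fence, and its left edge 35 to 65 mm past the ledge's left end (a third of its length is 50 mm) (x of each of plate_back_left, plate_back_right in the frame of ledge above 0.055 m and y of plate_lead in the frame of ledge_end between 0.035 and 0.065 m and z of plate in the frame of ledge between 0.056 and 0.064 m and angle between plate's own z axis and vertical below 0.05 rad and linear speed of plate below 0.01 m/s); the robot touches nothing.
It fails at once if the plate is lifted more than 10 mm off the ledge or carried (z of plate in the frame of ledge above 0.07 m).
It fails at once if the plate is tipped (angle between plate's own z axis and vertical above 0.15 rad).
It fails at once if the plate falls off the ledge (z of plate in the frame of ledge below 0.045 m).
It fails at once if any of the other loose things (bearing, worm wheel, housing, worm shaft, marker) is displaced by more than 15 mm (distance of any of bearing, worm_wheel, housing, worm_shaft, marker from where it was at the start of the episode above 0.015 m).
It also fails if it takes over 51 s, if anything falls off the work surface, if the arm or the gripper's body presses on something with over 40 N, if the wrist force passes 120 N, or if a joint passes its speed limit or range.

## Robot

A 7-joint arm with a two-finger parallel gripper is mounted at the origin on a cart in front of the work surface, level with it; the furniture and walls round the work are solid. World frame = base frame: x ahead of the robot, y to its left, z up, the work surface at z = 0. Lengths are in m, angles in degrees, forces in N, time in s.
With the tool pointing down it reaches from about 0.425 to 0.875 m from the base axis. Payload 4.7 kg.
Tool frame: the origin (TCP) lies at the very end of the fingers, on their centre line; the grasp point (between the pads) lies behind it (env.pinch_z is the z of the grasp point in the tool frame, in m); z points along the fingers, y is the direction in which the jaws open and shut (so a half turn about z gives the same grasp; the last joint's range is limited). The gripper opens to 87 mm and grips with 3 to 60 N. Pads are 19 mm wide; open, the fingers measure 117 mm over their backs; the gripper's body (75 mm by 190 mm) begins 51 mm behind the grasp point.
Start: joints at [70.48, 18.392, -4.016, 83.108, 1.295, 78.541, -3.26], TCP at [0.226, -0.61, 0.223] pointing down, gripper open.
Joint ranges: [-163.93, 163.93], [-17.29, 119.83], [-79.2, 71.16], [3.27, 140.29], [-89.18, 269.18], [5.43, 117.66], [-154.24, 154.24]. Speed limits (degrees/s): [147.25, 147.25, 180, 180, 180, 180, 180].

## Interface

Orientations are given as [roll, pitch, yaw] about the fixed x, y, z axes, in that order (R = Rz(yaw) Ry(pitch) Rx(roll)).
In Python, from cell import readout, read_camera, env gives the robot as it stands. The module is installed in compiled form; this text tells all that it offers.
- The arm moves only by the tool servo_tool, never from a script. Its argument "plan" is a list that holds one entry, the list of rows, each a list of 5 numbers: the finger opening in m, from 0 to 0.087, then the shift along the tool's x, y, z in m, then the turn about the tool's z in rad. In form: [[[jaw, x, y, z, yaw], ...]]. A call has 1 to 12 rows; each row is the pose to reach, as a shift and turn from the pose measured when the call began, along the tool's axes at that moment; what a row does not reach only later rows make up. A row lasts 1/12 s, in which the tool goes at most 41.7 mm and 7.16 degrees, less where a joint would pass 70% of its speed; a pose out of reach is approached as far as the arm can. A call with a gripper value outside its range is refused whole. The fingers move at their own pace and stop on an object; "force" is the grip in N (left out, the last holds). Time passes only in rows, so rows that repeat a pose let the fingers close. It gives the time, the measured TCP pose, the force and the opening at its end, in the units of the state.
- readout.get_obs(): the state, without advancing time (a new reading comes with each control period).
- read_camera(name): name is "scene" or "side" or "wrist"; returns a dict with "image" (384x512x3 uint8, red, green, blue), "range_z" (384x512 float32, m along the optical axis (not along the pixel's ray), 0 where there is no reading), "mtx" (3x3 intrinsics, pixels), "camera_from_world" (4x4, takes a point from world to camera coordinates). Camera axes: x right, y up, looking along -z (the intrinsics and any distortion apply to the point x, -y, -z); pixel columns grow to the right and rows downward; lengths in m; the calibration is good to about 2 mm. A picture is of the moment at which its call begins.
- env.sign_off(): hands the job in, once; it reports no verdict.
The state is a dict: "time_s": time; "qpos": joint angles; "joint_velocities": joint speeds; "effort": joint torques, N m; "tool_pos": TCP position; "tool_rot": TCP orientation; "force": force on the tool from outside, world axes, zero at the start; "wrist_torque": the same for the moment, N m; "grip_width": finger opening in m.
Only numpy, scipy, OpenCV 4.12 (cv2) and the standard library are available. Lean on these libraries where they do the work, as an engineer would, in place of code of your own. Each camera call takes 0.05 s, during which the arm holds its last target. There are 200 camera calls.

## Working session

There is one attempt and no reset: what is moved stays moved. The work goes in short steps, Python scripts to look and compute and a tool call to move; the robot and the scene stay as the last step left them, time stands still between calls to the robot, and variables do not carry over. Pictures are saved under pics/ and viewed, about 8 in all and at most 12, crops included, and the job is handed in when it is done.

Besides the shell and the picture viewer there is one more tool, called as name(argument=value, ...) on one line, values as JSON. servo_tool: Moves the arm, as the interface text tells. Its arguments: {"type":"object","properties":{"plan":{"type":"array"},"force":{"type":"number"}},"required":["plan"]}

```bash
mkdir -p pics
cat > h.py <<'E'
import numpy as np, cv2
from cell import readout, read_camera, env
def cloud(c):
    h,w=c["range_z"].shape; v,u=np.mgrid[0:h,0:w]; d=c["range_z"].astype(float); K=c["mtx"]
    p=np.stack([(u-K[0,2])/K[0,0]*d,-(v-K[1,2])/K[1,1]*d,-d,np.ones_like(d)],-1)
    P=p@np.linalg.inv(c["camera_from_world"]).T
    P=P[...,:3]; P[d<=0]=np.nan
    return P
def save(c,n): cv2.imwrite("pics/"+n,c["image"][...,::-1])
E
python3 - <<'E'
from h import *
o=readout.get_obs(); print({k:np.round(v,3) for k,v in o.items()}, env.pinch_z)
ims=[]
for n in["scene","side"]:
    c=read_camera(n); np.savez(n+"0.npz",**c); print(n,np.round(c["mtx"],1).tolist(),np.round(np.linalg.inv(c["camera_from_world"]),3).tolist())
    save(c,n+"0.png")
E
```

```text
{'time_s': np.float64(0.0), 'qpos': array([70.479, 18.441, -4.015, 83.174,  1.295, 78.54 , -3.261]), 'joint_velocities': array([-0.006, -0.039,  0.006, -0.081, -0.045,  0.049, -0.042]), 'effort': array([ 0.0000e+00, -4.9129e+01, -4.0400e-01, -3.1253e+01, -6.4000e-02,
        4.4000e-02,  0.0000e+00]), 'tool_pos': array([ 0.226, -0.609,  0.221]), 'tool_rot': array([-1.7989e+02,  6.0000e-03,  2.0329e+01]), 'force': array([-0.716, -1.216,  0.624]), 'wrist_torque': array([ 0.02 , -0.018, -0.032]), 'grip_width': np.float64(0.087)} -0.0187
scene [[423.6, 0.0, 256.2], [0.0, 423.6, 187.7], [0.0, 0.0, 1.0]] [[-0.441, 0.687, -0.578, -0.309], [-0.898, -0.329, 0.293, 0.466], [0.011, 0.648, 0.761, 1.113], [0.0, 0.0, 0.0, 1.0]]
side [[398.1, 0.0, 255.2], [0.0, 398.1, 194.3], [0.0, 0.0, 1.0]] [[0.976, 0.146, -0.159, 0.307], [-0.215, 0.609, -0.763, -0.689], [-0.015, 0.78, 0.626, 0.718], [0.0, 0.0, 0.0, 1.0]]
```

View pics/scene0.png

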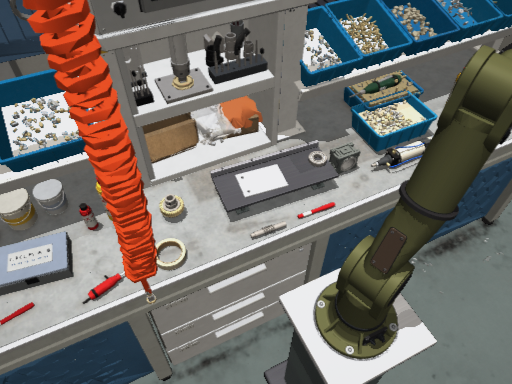

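View pics/side0.png

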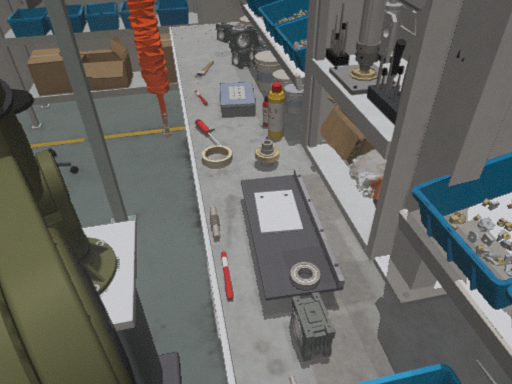

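The scene view shows the plate at about (262,180) on the dark ledge, with the holed end left and the bearing at (318,157). The side view shows the plate at about (278,212), with the holes at the upper end. Next I fit poses from depth and colour.

```bash
cat > fit.py <<'E'
from h import *
def fit(c,box,plate_seed,verbose=True):
    P=cloud(c); g=c["image"].astype(int).min(-1); u0,v0,u1,v1=box
    m=np.zeros(g.shape,bool); m[v0:v1,u0:u1]=1
    z=P[...,2]
    top=m&(z>.045)&(z<.075)
    _,lab=cv2.connectedComponents((top&(g>150)).astype(np.uint8)); 
    pm=lab==lab[plate_seed[1],plate_seed[0]]
    return P,top,pm,z
def rect(P,m):
    q=P[m][:,:2]; r=cv2.minAreaRect((q*1000).astype(np.float32)); return r,cv2.boxPoints(r)
E
python3 - <<'E'
from fit import *
for n,box,seed in[("scene",(200,135,345,225),(262,180)),("side",(235,165,345,300),(280,215))]:
    c=dict(np.load(n+"0.npz")); P,top,pm,z=fit(c,box,seed)
    print(n,top.sum(),pm.sum(),"zplate",np.nanmedian(z[pm]),"zledge",np.nanmedian(z[top&~pm]))
    for nm,m in(("plate",pm),("ledge",top)):
        _,lab,st,_=cv2.connectedComponentsWithStats(m.astype(np.uint8)); m=lab==1+np.argmax(st[1:,4])
        r,b=rect(P,m); print(nm,np.round(r[0],1),np.round(r[1],1),round(r[2],2),np.round(b).tolist())
    f=(z>.076)&(z<.09); f[:box[1]]=0;f[box[3]:]=0;f[:,:box[0]]=0;f[:,box[2]:]=0
    q=P[f][:,:2]; print("fence-ish",f.sum(),np.round(np.nanpercentile(q,[5,50,95],axis=0),3).tolist())
    q=q[q[:,0]>.0]; l=cv2.fitLine(q.astype(np.float32),cv2.DIST_HUBER,0,.01,.01).ravel(); print(l)
E
```

```text
scene 4579 1070 zplate 0.06614236158178033 zledge 0.06044762857844743
plate [515.3  30.3] [154.9 111.4] 84.06 [[452.0, -41.0], [563.0, -52.0], [579.0, 102.0], [468.0, 113.0]]
ledge [510.5 -21. ] [402.4 160.3] 86.02 [[417.0, -216.0], [576.0, -227.0], [604.0, 174.0], [444.0, 185.0]]
fence-ish 676 [[0.482, -0.271], [0.583, -0.106], [0.742, 0.142]]
[ 0.2605927   0.96544886  0.5494111  -0.11847804]
side 7734 1572 zplate 0.06588898120205638 zledge 0.06002549099386123
plate [512.8  38.8] [161.5  99.5] 83.83 [[455.0, -36.0], [554.0, -47.0], [571.0, 114.0], [472.0, 124.0]]
ledge [511.6 -18.9] [404.5 160.9] 87.64 [[423.0, -218.0], [584.0, -224.0], [600.0, 180.0], [440.0, 186.0]]
fence-ish 937 [[0.49, -0.245], [0.583, -0.14], [0.601, 0.132]]
[ 0.1468964   0.9891519   0.57464236 -0.11212075]
```

```bash
cat >> fit.py <<'E'
def ledge_fit(P,top,z,box):
    f=(z>.079)&(z<.086); g=np.zeros_like(f); g[box[1]:box[3],box[0]:box[2]]=1
    q=P[f&g][:,:2]; q=q[(q[:,0]>.56)&(q[:,0]<.63)]
    for _ in range(5):
        l=cv2.fitLine(q.astype(np.float32),cv2.DIST_HUBER,0,.01,.01).ravel(); d=l[:2]*np.sign(l[1]); n=np.array([d[1],-d[0]])
        r=(q-l[2:])@n; q=q[abs(r)<.009]
    s=q@d; return d,n,l[2:],np.percentile((q-l[2:])@n,[2,98]),np.percentile(s,[1,99]),len(q)
E
python3 - <<'E'
from fit import *
for n,box,seed in[("scene",(200,135,345,225),(262,180)),("side",(235,165,350,300),(280,215))]:
    c=dict(np.load(n+"0.npz")); P,top,pm,z=fit(c,box,seed)
    d,nn,p0,rr,sr,N=ledge_fit(P,top,z,box)
    print(n,"fence yaw deg",np.degrees(np.arctan2(-d[0],d[1])),"thick",rr,"p0",p0,"s",sr,N)
    # ledge/plate in fence axes (x from fence centre-line)
    for nm,m in(("plate",pm),("ledge",top)):
        q=P[m][:,:2]; X=(q-p0)@nn; Y=q@d; print(nm,"X",np.round(np.percentile(X,[.5,2,98,99.5]),4),"Y",np.round(np.percentile(Y,[.5,2,98,99.5]),4))
    # overhead furniture near work
    q=P[(P[...,2]>.1)&(P[...,2]<.9)&(P[...,0]>.4)&(P[...,0]<.9)&(abs(P[...,1])<.3)]
    H,_,_=np.histogram2d(q[:,0],q[:,2],bins=[np.arange(.4,.95,.05),np.arange(.1,.95,.1)]); print(H.astype(int))
E
```

```text
scene fence yaw deg -3.5710456 thick [-0.0070386   0.00748009] p0 [ 0.5885541 -0.0174113] s [-0.18269727  0.20526163] 310
plate X [-0.1313 -0.129  -0.0294 -0.0249] Y [-0.0125 -0.0089  0.1374  0.14  ]
ledge X [-0.1556 -0.154  -0.0002  0.1666] Y [-0.2217 -0.2083  0.2057  0.2105]
[[   0    0    0    0    0    0    0    0]
 [   0    0    0    0    0 2770  840    0]
 [   0    0    0    0    0    0    0    0]
 [   0    0    0    0    0    0    0    0]
 [   0    0    0    0    0    0    0    0]
 [ 217 1471  877  220   62    0    0    0]
 [1193  715 3116 1346   37    0    0    0]
 [1576   55 1074  491    0    0    0    0]
 [ 662   28 1033  181    0    0    0    0]
 [  73   12  997   75    0    0    0    0]]
side fence yaw deg -3.5428982 thick [-0.00550346  0.00645974] p0 [ 0.5892784  -0.03765916] s [-0.18588218  0.20696202] 618
plate X [-0.132  -0.1296 -0.0337 -0.031 ] Y [-0.0076 -0.0051  0.1393  0.1431]
ledge X [-0.1549 -0.1531 -0.0048 -0.0039] Y [-0.187  -0.1859  0.1998  0.2092]
[[   0    0    0    0    0    0    0    0]
 [   0    0    0    0    0    0    0    0]
 [   0    0    0    0    0    0    0    0]
 [   0    0    0    0    0    0    0    0]
 [   0    0    0    0    0    0    0    0]
 [ 468 2503 1242  562  667    0    0    0]
 [1552 2388 6174 5040 4527    0    0    0]
 [1470 1438 2282 2413  378    0    0    0]
 [  61 1234  623    2    0    0    0    0]
 [   0  301  473  147    0    0    0    0]]
```

servo_tool(plan=[[[0.087,0.015,-0.013,0.003,0.02],[0.087,0.043,-0.038,0.008,0.06],[0.087,0.075,-0.066,0.014,0.1],[0.087,0.107,-0.094,0.02,0.15],[0.087,0.139,-0.122,0.025,0.2],[0.087,0.171,-0.15,0.03,0.25],[0.087,0.203,-0.178,0.035,0.3],[0.087,0.235,-0.206,0.04,0.35],[0.087,0.263,-0.231,0.045,0.39],[0.087,0.287,-0.252,0.05,0.41],[0.087,0.302,-0.266,0.05,0.415],[0.087,0.307,-0.27,0.05,0.415]]])

```text
time_s: 1.1
tool_pos: [0.4212, -0.2445, 0.1715]
tool_rot: [-179.8, 0.1, -3.1]
force: [0.5, 0.6, 0.6]
grip_width: 0.087
```

servo_tool(plan=[[[0.087,0,-0.012,0,0.008],[0.087,0,-0.04,0,0.008],[0.087,0.001,-0.075,0,0.008],[0.087,0.001,-0.11,0,0.008],[0.087,0.002,-0.145,0,0.008],[0.087,0.003,-0.18,0,0.008],[0.087,0.003,-0.215,0.01,0.008],[0.087,0.004,-0.245,0.025,0.008],[0.087,0.004,-0.268,0.045,0.008],[0.087,0.004,-0.28,0.06,0.008],[0.087,0.004,-0.283,0.068,0.008],[0.087,0.004,-0.283,0.07,0.008]]])

```text
time_s: 2.1
tool_pos: [0.4392, 0.0378, 0.101]
tool_rot: [-179.8, 0.2, -3.5]
force: [-0.2, -0.0, -0.7]
grip_width: 0.087
```

Run:
```python
from h import *
c=read_camera("wrist"); np.savez("w1.npz",**c); save(c,"w1.png"); o=readout.get_obs(); print(o["time_s"],o["tool_pos"],o["tool_rot"],o["force"])
```

```text
2.15 [0.43967915 0.03685199 0.1015394 ] [-179.83614072    0.1878458    -3.57168764] [-0.2286504  -0.53012521  0.31501326]
```

View pics/w1.png

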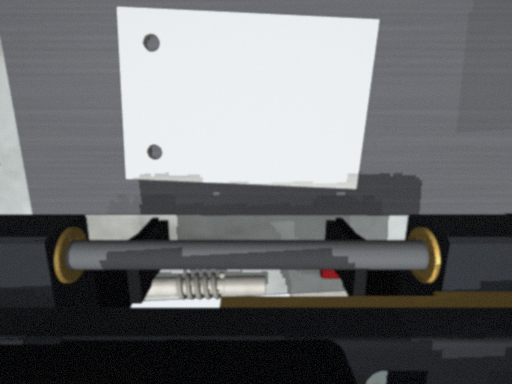

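The wrist view shows the plate's front edge from (127,179) to (357,187), about parallel to the jaws and clear in front of the fingertips. The holes are on the left.

servo_tool(plan=[[[0.087,-0.001,0,0.01,0],[0.087,-0.001,0,0.022,0],[0.087,-0.001,0,0.032,0],[0.087,-0.001,0,0.036,0],[0.087,-0.001,0,0.037,0],[0.087,-0.001,0,0.038,0],[0.087,-0.001,0,0.038,0]]])

```text
time_s: 2.73
tool_pos: [0.4389, 0.0369, 0.0638]
tool_rot: [-179.8, 0.2, -3.6]
force: [-0.8, 0.2, -0.1]
grip_width: 0.0868
```

Run:
```python
from fit import *
c=dict(np.load("w1.npz")); P=cloud(c)
g=c["image"].astype(int).min(-1); _,lab=cv2.connectedComponents((g>170).astype(np.uint8)); m=lab==lab[100,250]
n=np.array([.998,-.062]);d=np.array([.062,.998])
for k,uv in dict(FL=(130,176),FR=(354,183),BL=(121,11),BR=(374,22)).items():
    p=P[uv[1],uv[0]]; print(k,np.round(p,4),"N",round(p[:2]@n,4),"Y",round(p[:2]@d,4))
r,b=rect(P,m); print(r)
print("ledge z",np.nanmedian(P[100:150,400:440,2]), "left end Y", [ (u,np.round(P[120,u],3).tolist()) for u in range(0,40,5)])
o=readout.get_obs(); print(o["tool_pos"],o["force"])
```

```text
FL [0.4713 0.1101 0.0672] N 0.4636 Y 0.1391
FR [ 0.4576 -0.0351  0.0656] N 0.4588 Y -0.0067
BL [0.5667 0.1002 0.0676] N 0.5594 Y 0.1351
BR [ 0.5522 -0.0437  0.0671] N 0.5538 Y -0.0094
((512.4151611328125, 33.38920593261719), (152.84556579589844, 100.4464340209961), 82.61071014404297)
ledge z 0.060694175160548675 left end Y [(0, [0.513, 0.237, 0.001]), (5, [0.513, 0.232, 0.002]), (10, [0.512, 0.229, 0.001]), (15, [0.511, 0.181, 0.061]), (20, [0.511, 0.179, 0.059]), (25, [0.511, 0.174, 0.061]), (30, [0.51, 0.171, 0.061]), (35, [0.51, 0.168, 0.06])]
[0.43891723 0.03687574 0.06382253] [-0.78846581  0.19055888 -0.05694198]
```

servo_tool(plan=[[[0.087,0,0,0.001,0],[0.087,0.003,0,0.001,0],[0.087,0.006,0,0.001,0],[0.087,0.009,0,0.001,0],[0.087,0.012,0,0.001,0],[0.087,0.015,0,0.001,0],[0.087,0.018,0,0.001,0],[0.087,0.021,0,0.001,0],[0.087,0.024,0,0.001,0],[0.087,0.027,0,0.001,0],[0.087,0.03,0,0.001,0],[0.087,0.03,0,0.001,0]]])

```text
time_s: 3.73
tool_pos: [0.4698, 0.0351, 0.0628]
tool_rot: [-179.8, 0.1, -3.6]
force: [-0.7, 0.5, 0.3]
grip_width: 0.0873
```

servo_tool(plan=[[[0.087,0.001,0,0,0],[0.087,0.002,0,0,0],[0.087,0.003,0,0,0],[0.087,0.004,0,0,0],[0.087,0.005,0,0,0],[0.087,0.006,0,0,0]]])

```text
time_s: 4.23
tool_pos: [0.4759, 0.0347, 0.0628]
tool_rot: [-179.8, 0.1, -3.6]
force: [-2.6, 0.1, 0.6]
grip_width: 0.0869
```

```bash
cat > look.py <<'E'
from fit import *
import sys
def look(tag):
    ims=[]
    for n,box in(("scene",(195,130,350,225)),("side",(230,160,350,300))):
        c=read_camera(n); np.savez(n+tag+".npz",**c); u0,v0,u1,v1=box
        ims.append(cv2.resize(c["image"][v0:v1,u0:u1,::-1],None,fx=[2.55,2.8][n=="side"],fy=[2.55,2.8][n=="side"],interpolation=cv2.INTER_CUBIC))
    w=cv2.vconcat if 0 else None
    h=max(i.shape[0] for i in ims); ims=[cv2.copyMakeBorder(i,0,h-i.shape[0],0,0,0) for i in ims]
    cv2.imwrite(f"pics/look{tag}.png",cv2.hconcat(ims)); o=readout.get_obs(); print(cv2.hconcat(ims).shape,o["tool_pos"],o["force"],o["time_s"])
look(sys.argv[1])
E
python3 look.py 2
```

```text
(392, 731, 3) [0.47611787 0.0346572  0.06280524] [-0.69510606  0.2802839  -0.11598202] 4.3333
```

View pics/look2.png

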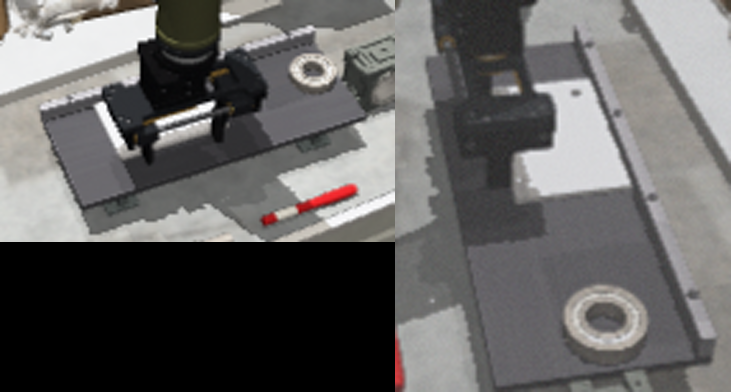

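The crop shows the plate beside the fence, with a gap of a few mm or less (side crop, about (630,185)). I keep pushing until the force rises.

servo_tool(plan=[[[0.087,0.001,0,0,0],[0.087,0.002,0,0,0],[0.087,0.003,0,0,0],[0.087,0.004,0,0,0],[0.087,0.004,0,0,0]]])

```text
time_s: 4.75
tool_pos: [0.4765, 0.0346, 0.0623]
tool_rot: [-179.9, 0.5, -3.6]
force: [-10.6, -0.4, 9.1]
grip_width: 0.0872
```

servo_tool(plan=[[[0.087,-0.005,0,-0.001,0],[0.087,-0.012,0,-0.004,0],[0.087,-0.012,0,-0.025,0],[0.08,-0.012,0,-0.045,0],[0.07,-0.01,0,-0.058,0],[0.06,-0.01,0,-0.058,0]]])

```text
time_s: 5.25
tool_pos: [0.4701, 0.0351, 0.1237]
tool_rot: [-179.9, 0.1, -3.6]
force: [0.7, 0.0, -0.1]
grip_width: 0.0743
```

Run:
```python
from h import *
o=readout.get_obs(); print(o["qpos"],o["tool_pos"],o["tool_rot"],o["force"])
c=read_camera("side"); np.savez("sideA.npz",**c)
u0,v0,u1,v1=230,160,350,300
cv2.imwrite("pics/sideA.png",cv2.resize(c["image"][v0:v1,u0:u1,::-1],None,fx=4,fy=4,interpolation=cv2.INTER_CUBIC))
c=read_camera("wrist"); np.savez("wA.npz",**c);save(c,"wA.png")
```

```text
[  31.07523252    2.98457949  -39.05813395  113.56823287    1.94908837
   64.16828125 -102.38798741] [0.47011292 0.03507656 0.12373437] [-1.79885087e+02  6.61872702e-02 -3.59219678e+00] [ 0.66203083  0.02800893 -0.08218183]
```

View pics/wA.png

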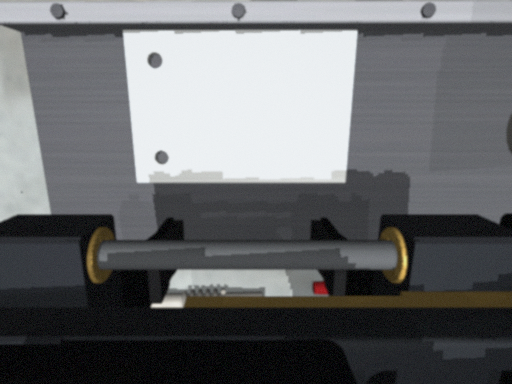

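The plate's back edge is parallel to the fence (row about 31) and close to the fence foot. Next is a quick numeric check.

Run:
```python
from fit import *
c=dict(np.load("wA.npz")); P=cloud(c); n=np.array([.9981,-.062]);d=np.array([.062,.9981])
for u in (140,240,345):
    print(u,[(v,c["image"][v,u].min(),round(float(P[v,u,:2]@n),4),round(float(P[v,u,2]),4)) for v in (16,20,22,24,26,28,30,32,34)])
for v in (60,110,160): 
    g=c["image"][v].min(-1); w=np.where(g[100:400]>190)[0]+100; print(v,w[0],w[-1],[round(float(P[v,k,:2]@d),4) for k in (w[0]+1,w[-1]-1)],[round(float(P[v,u,:2]@d),3) for u in range(20,45,3)],[round(float(P[v,u,2]),3) for u in range(20,45,3)])
print([ (u,round(float(P[181,u,:2]@n),4)) for u in (145,240,335)])
```

```text
140 [(16, np.uint8(191), 0.5881, 0.0835), (20, np.uint8(188), 0.586, 0.0834), (22, np.uint8(142), 0.5852, 0.0823), (24, np.uint8(66), 0.5846, 0.0807), (26, np.uint8(56), 0.5848, 0.0753), (28, np.uint8(57), 0.5848, 0.0707), (30, np.uint8(135), 0.5845, 0.0669), (32, np.uint8(210), 0.5833, 0.0673), (34, np.uint8(232), 0.5824, 0.0661)]
240 [(16, np.uint8(93), 0.5877, 0.0847), (20, np.uint8(169), 0.5859, 0.0835), (22, np.uint8(139), 0.5851, 0.0823), (24, np.uint8(64), 0.5848, 0.0794), (26, np.uint8(48), 0.585, 0.0741), (28, np.uint8(64), 0.5846, 0.0707), (30, np.uint8(146), 0.5842, 0.0676), (32, np.uint8(171), 0.5833, 0.0665), (34, np.uint8(221), 0.5821, 0.0665)]
345 [(16, np.uint8(198), 0.588, 0.083), (20, np.uint8(186), 0.5862, 0.0817), (22, np.uint8(126), 0.5854, 0.0807), (24, np.uint8(64), 0.5847, 0.0789), (26, np.uint8(55), 0.5846, 0.0748), (28, np.uint8(66), 0.5845, 0.0706), (30, np.uint8(173), 0.5844, 0.0659), (32, np.uint8(232), 0.5831, 0.0665), (34, np.uint8(233), 0.5818, 0.0673)]
60 126 354 [0.141, -0.0069] [0.257, 0.253, 0.211, 0.209, 0.207, 0.205, 0.203, 0.202, 0.199] [0.001, 0.001, 0.061, 0.061, 0.061, 0.061, 0.062, 0.06, 0.062]
110 130 350 [0.1412, -0.0073] [0.264, 0.262, 0.26, 0.256, 0.253, 0.21, 0.208, nan, 0.205] [0.001, -0.0, -0.001, 0.001, 0.001, 0.061, 0.062, nan, 0.061]
160 135 346 [0.141, -0.0071] [0.271, 0.269, 0.266, 0.264, 0.261, 0.259, 0.256, 0.253, 0.211] [0.002, 0.001, 0.001, 0.001, 0.001, 0.0, -0.0, 0.001, 0.06]
[(145, 0.4855), (240, 0.4854), (335, 0.4855)]
```

The plate is flush with the fence along its length and its left edge is 70 mm short of the ledge end. Now I turn the jaws across and move to the right of the plate.

servo_tool(plan=[[[0.05,0.003,0.004,0,-0.1],[0.05,0.008,0.013,0,-0.22],[0.05,0.015,0.024,0,-0.34],[0.05,0.022,0.035,0,-0.46],[0.05,0.029,0.046,0,-0.58],[0.05,0.036,0.057,0,-0.7],[0.05,0.043,0.068,0,-0.82],[0.05,0.05,0.079,0,-0.94],[0.05,0.056,0.088,0,-1.06],[0.05,0.06,0.094,0,-1.18],[0.05,0.063,0.098,0,-1.3],[0.05,0.064,0.1,0,-1.42]]])

```text
time_s: 6.35
tool_pos: [0.5248, -0.0697, 0.1187]
tool_rot: [-179.5, -0.1, 78.1]
force: [0.0, -0.2, -0.3]
grip_width: 0.0501
```

servo_tool(plan=[[[0.05,0,0,0,-0.1],[0.05,0,0,0.005,-0.145],[0.05,0,0,0.015,-0.145],[0.05,0,0,0.03,-0.145],[0.05,0,0,0.043,-0.145],[0.05,0,0,0.05,-0.145],[0.05,0,0,0.054,-0.145],[0.05,0,0,0.055,-0.145],[0.05,0,0,0.055,-0.145]]])

```text
time_s: 7.1
tool_pos: [0.5243, -0.0693, 0.0635]
tool_rot: [-179.5, -0.2, 86.4]
force: [0.2, -0.0, 0.9]
grip_width: 0.0498
```

```bash
python3 look.py 3
python3 - <<'E'
from h import *
o=readout.get_obs(); print(o["tool_rot"],o["qpos"])
n=np.array([.9981,-.062]);d=np.array([.062,.9981]); p=o["tool_pos"][:2]; print(p@n,p@d)
E
```

```text
(392, 731, 3) [ 0.52489723 -0.06944719  0.06422347] [-0.77869536 -0.76630698  0.02926159] 7.2
[-1.79581875e+02 -1.44754945e-01  8.63588860e+01] [ 40.45431758  16.21537482 -40.10376683 108.98081608  11.87011129
  59.44249633  -8.32259152]
0.5282056537097068 -0.03677160868878637
```

View pics/look3.png

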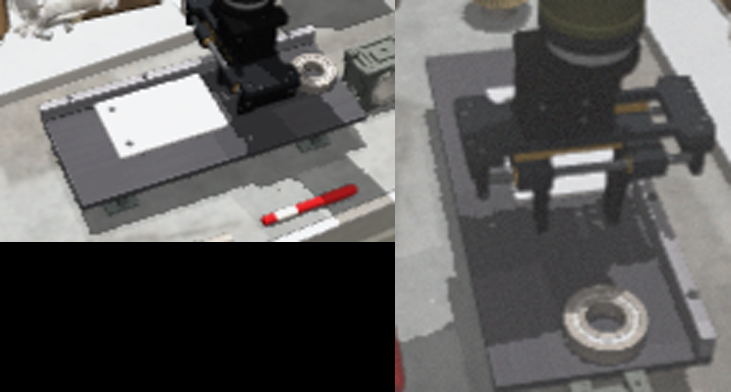

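Both fingers stand to the right of the plate's right edge, clear of the fence and bearing. Now I push left, with a slight bias toward the fence.

servo_tool(plan=[[[0.05,0.004,0,0.001,0],[0.05,0.009,0,0.001,0],[0.05,0.014,0,0.001,0],[0.05,0.018,0,0.001,0],[0.05,0.023,0,0.001,0],[0.05,0.028,0.0005,0.001,0],[0.05,0.033,0.001,0.001,0],[0.05,0.038,0.001,0.001,0],[0.05,0.043,0.0015,0.001,0],[0.05,0.048,0.002,0.001,0],[0.05,0.052,0.002,0.001,0],[0.05,0.055,0.002,0.001,0]]])

```text
time_s: 8.2
tool_pos: [0.53, -0.0137, 0.063]
tool_rot: [-179.5, -0.2, 86.4]
force: [-2.4, -2.3, 0.8]
grip_width: 0.0499
```

servo_tool(plan=[[[0.05,0.002,0,0,0],[0.05,0.006,0,0,0],[0.05,0.011,0.0005,0,0],[0.05,0.016,0.001,0,0],[0.05,0.021,0.001,0,0],[0.05,0.026,0.001,0,0],[0.05,0.031,0.0015,0,0],[0.05,0.036,0.0015,0,0],[0.05,0.041,0.002,0,0],[0.05,0.045,0.002,0,0],[0.05,0.048,0.002,0,0],[0.05,0.05,0.002,0,0]]])

```text
time_s: 9.2
tool_pos: [0.5352, 0.0369, 0.0632]
tool_rot: [-179.5, -0.2, 86.4]
force: [-1.2, -1.9, -0.6]
grip_width: 0.0504
```

```bash
python3 look.py 4
cat > meas.py <<'E'
from fit import *
import sys
n=np.array([.9981,-.062]);d=np.array([.062,.9981])
def meas(f):
    c=dict(np.load(f)); P=cloud(c); z=P[...,2]; g=c["image"].astype(int).min(-1); N=P[...,:2]@n; Y=P[...,:2]@d
    m=(g>185)&(z>.058)&(z<.074)&(N>.47)&(N<.59)&(Y>-.1)&(Y<.35)
    _,lab,st,_=cv2.connectedComponentsWithStats(m.astype(np.uint8)); m=lab==1+np.argmax(st[1:,4])
    print(f,m.sum(),"N",np.round(np.percentile(N[m],[1,99]),4),"Y",np.round(np.percentile(Y[m],[1,99]),4),"z",np.round(np.percentile(z[m],[5,50,95]),4))
    l=np.column_stack([N[m],Y[m]]); r=cv2.minAreaRect((l*1000).astype(np.float32)); print(r)
for f in sys.argv[1:]: meas(f)
E
python3 meas.py scene3.npz side3.npz scene4.npz side4.npz
```

```text
(392, 731, 3) [0.53563373 0.03710677 0.06337223] [ 0.23382538 -0.24861154 -0.1364706 ] 9.3
scene3.npz 983 N [0.4851 0.5827] Y [-0.0067  0.1395] z [0.0627 0.0663 0.0698]
((533.6834106445312, 66.03630065917969), (103.74020385742188, 150.11268615722656), 0.7516340613365173)
side3.npz 100 N [0.5194 0.5631] Y [-0.0058  0.0124] z [0.0642 0.066  0.0677]
((540.3961181640625, 3.06345796585083), (19.071735382080078, 46.43017578125), 88.56221008300781)
scene4.npz 965 N [0.4851 0.5831] Y [0.09   0.2276] z [0.0625 0.0661 0.0698]
((534.2758178710938, 158.1749267578125), (141.03085327148438, 105.6500473022461), 89.29646301269531)
side4.npz 180 N [0.5188 0.569 ] Y [0.0903 0.1339] z [0.064  0.0659 0.0679]
((544.0137939453125, 112.64199829101562), (51.72608947753906, 44.7754020690918), 78.74078369140625)
```

View pics/look4.png

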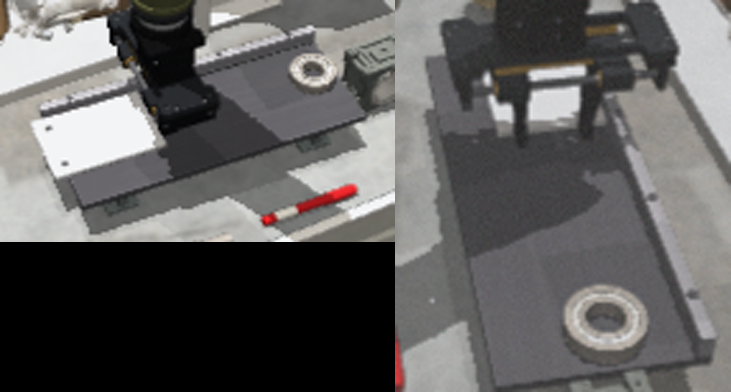

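The plate's left end now hangs past the ledge's left end (scene crop, about (45,135)) and the plate still lies along the fence. The wrist camera gives the exact overhang.

```bash
python3 - <<'E'
from h import *
c=read_camera("wrist"); np.savez("wB.npz",**c);save(c,"wB.png")
E
python3 meas.py wB.npz
```

```text
wB.npz 40182 N [0.4857 0.5826] Y [0.0876 0.1851] z [0.0658 0.0669 0.068 ]
((534.359375, 132.94239807128906), (106.60590362548828, 100.34044647216797), 89.70911407470703)
```

View pics/wB.png

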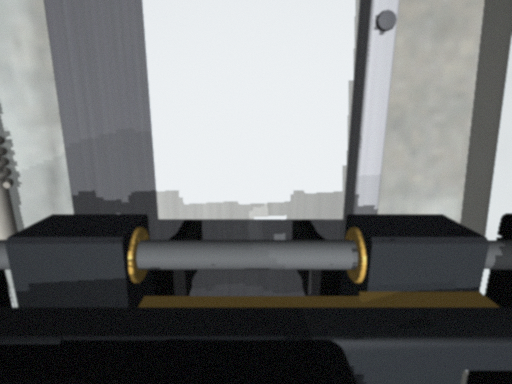

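Run:
```python
from meas import *
c=dict(np.load("wB.npz")); P=cloud(c); g=c["image"].min(-1)
for u in(260,280): print([(v,int(g[v,u]),round(float(P[v,u,:2]@d),4),round(float(P[v,u,2]),3)) for v in range(206,226,2)])
for t in("3","4"):
    c=dict(np.load(f"scene{t}.npz")); P=cloud(c); z=P[...,2];N=P[...,:2]@n;Y=P[...,:2]@d
    m=(z>.06)&(z<.072)&(N>.48)&(N<.58)&(c["image"].min(-1)>150)
    print(t,[round(float(np.nanmax(Y[m&(abs(N-k)<.006)])),4) for k in(.495,.51,.53,.55,.57)])
```

```text
[(206, 179, 0.0872, 0.068), (208, 197, 0.0857, 0.067), (210, 198, 0.0846, 0.067), (212, 199, 0.0836, 0.067), (214, 200, 0.0824, 0.067), (216, 213, 0.0809, 0.066), (218, 225, 0.08, 0.066), (220, 93, nan, nan), (222, 71, 0.0755, 0.06), (224, 68, 0.0743, 0.06)]
[(206, 173, 0.0868, 0.066), (208, 172, 0.0859, 0.067), (210, 170, 0.0846, 0.067), (212, 172, 0.0835, 0.067), (214, 176, 0.0826, 0.067), (216, 227, 0.0812, 0.067), (218, 225, 0.0803, 0.067), (220, 90, 0.077, 0.061), (222, 63, 0.0758, 0.061), (224, 61, 0.0746, 0.061)]
3 [0.1395, 0.8389, 0.3823, 0.832, 0.1399]
4 [0.8399, 0.7942, 0.8064, 0.2276, 0.2283]
```

servo_tool(plan=[[[0.05,0.002,0,0,0],[0.05,0.006,0,0,0],[0.05,0.01,0.0005,0,0],[0.05,0.014,0.001,0,0],[0.05,0.018,0.001,0,0],[0.05,0.022,0.001,0,0],[0.05,0.026,0.001,0,0],[0.05,0.029,0.001,0,0],[0.05,0.031,0.001,0,0],[0.05,0.032,0.001,0,0],[0.05,0.032,0.001,0,0]]])

```text
time_s: 10.27
tool_pos: [0.5394, 0.0699, 0.0638]
tool_rot: [-179.7, -0.3, 86.5]
force: [-0.4, -1.2, -0.6]
grip_width: 0.0501
```

servo_tool(plan=[[[0.05,-0.005,0,0,0],[0.05,-0.015,0,0,0],[0.05,-0.03,0,-0.01,0],[0.05,-0.05,0,-0.035,0],[0.05,-0.075,0,-0.065,0],[0.05,-0.1,0,-0.085,0],[0.05,-0.115,0,-0.1,0],[0.05,-0.12,0,-0.1,0],[0.05,-0.12,0,-0.1,0]]])

```text
time_s: 11.02
tool_pos: [0.5331, -0.0531, 0.1638]
tool_rot: [-179.8, -0.3, 86.2]
force: [0.6, -0.2, -0.4]
grip_width: 0.0495
```

```bash
python3 look.py 5
python3 - <<'E'
from h import *
c=read_camera("wrist"); np.savez("wC.npz",**c);save(c,"wC.png")
E
python3 meas.py scene5.npz side5.npz wC.npz
```

```text
(392, 731, 3) [ 0.53194279 -0.04984297  0.1622047 ] [-0.56167541 -0.30838807  0.01412352] 11.1167
scene5.npz 1053 N [0.4846 0.5817] Y [0.1137 0.2604] z [0.0624 0.0661 0.0696]
((536.1773071289062, 186.54351806640625), (107.41844940185547, 150.60350036621094), 1.0644136667251587)
side5.npz 232 N [0.4873 0.5335] Y [0.1156 0.1792] z [0.0639 0.0657 0.0681]
((510.2628173828125, 148.2506866455078), (48.63434600830078, 66.80884552001953), 1.5239087343215942)
wC.npz 3563 N [0.4855 0.5831] Y [0.1131 0.1311] z [0.0658 0.067  0.0682]
((533.7395629882812, 122.0782470703125), (18.794960021972656, 101.07971954345703), 89.85873413085938)
```

View pics/wC.png

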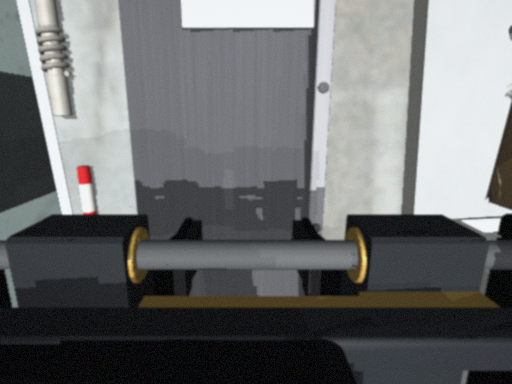

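View pics/look5.png

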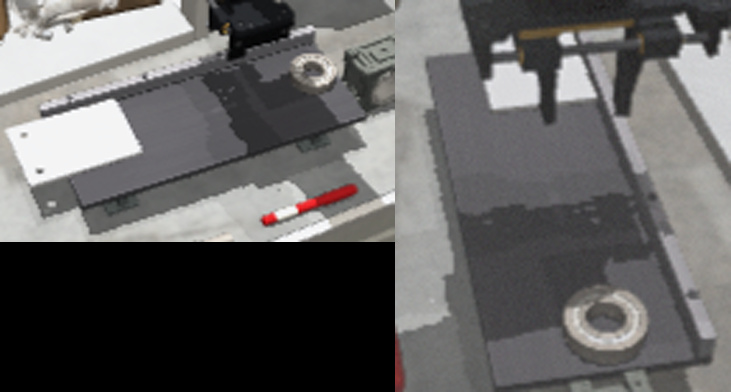

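Run:
```python
from meas import *
for t in "35":
    c=dict(np.load(f"scene{t}.npz")); P=cloud(c); z=P[...,2];N=P[...,:2]@n;Y=P[...,:2]@d
    m=(z>.06)&(z<.071)&(N>.48)&(N<.59)&(c["image"].min(-1)>185); y0={"3":-.008,"5":.1125}[t]
    print(t,"back edge N along plate",[round(float(np.nanpercentile(N[m&(abs(Y-y0-k)<.012)],98)),4) for k in(.02,.05,.08,.11,.13)])
o=readout.get_obs(); print(o["force"],o["joint_velocities"].round(1),o["time_s"])
env.sign_off()
```

```text
3 back edge N along plate [0.5801, 0.5815, 0.5804, 0.582, 0.5809]
5 back edge N along plate [0.58, 0.581, 0.5799, 0.5825, 0.5805]
[-0.1368766   1.9068541  -1.05704813] [-0.7  0.2 -0.3  0.3 -0.   0.1  0.1] 11.1667
the job is handed in; nothing more can be done
```

The plate is at the fence with its holed end about 50 mm past the ledge's left end, and I handed the job in at about 11.2 s; the hand-in reports no verdict.

- **Push to the fence:** I pushed the front edge with both open fingertips until the force rose to about 10 N. A wrist depth check then showed the back edge within about 1 mm of the fence, with the left edge still 70 mm short of the ledge end.
- **Push to the left:** With the jaws turned across, I pushed the right edge about 120 mm along the fence, then backed off and lifted clear. The plate was only pushed, never pinched or lifted.
- **Last checks:** The overhang comes from the measured right edge plus the plate's length. The scene camera's left edge agrees within 2 mm. The back-edge distances match, within about 1 mm, those taken when the plate was flush. The plate lies flat (top at about z = 66 mm).
- **Surroundings:** The bearing, housing and marker look unmoved in the pictures. The worm wheel, worm shaft and tape roll were not checked at the end, but the arm never went near them.
- **Doubtful readings:** The side camera's view of the plate was partly blocked by the gripper at the end, so I did not use its numbers. While pushing at the fence, the tool also read about 9 N upward, probably a fingertip resting on the ledge.

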